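Weight the kerb strip with the fuller parts tin

ROBOT

A 6-joint arm with a two-finger parallel gripper is mounted at the origin on the work surface. World frame = base frame: x ahead of the robot, y to its left, z up, the work surface at z = 0. Lengths are in m, angles in rad, forces in N, time in s.
With the tool pointing down it reaches from about 0.35 to 0.975 m from the base axis. Payload 17.4 kg.
Tool frame: the origin (TCP) lies between the finger pads; the fingertips stand 19 mm ahead of it and the grasp point (between the pads) is the TCP; z points along the fingers, y is the direction in which the jaws open and shut (so a half turn about z gives the same grasp; the last joint's range is limited). The gripper opens to 85 mm and grips with 20 to 120 N. Pads are 22 mm wide; open, the fingers measure 114 mm over their backs; the gripper's body (76 mm by 85 mm) begins 54 mm behind the grasp point. The pads swing forward as they close: fully open they stand 13 mm farther back than shut.
Start: joints at [-1.267, 0.116, 1.442, -0, 1.584, -0.038], TCP at [0.226, -0.636, 0.25] pointing down, gripper open.
Joint ranges: [-2.83, 2.83], [-0.83, 2.19], [0.07, 2.5], [-1.14, 4.28], [0.01, 3], [-2.97, 2.97]. Speed limits (rad/s): [1.89, 1.89, 2.22, 3.14, 3.14, 3.14].

INTERFACE

Orientations are given as a unit quaternion [w, x, y, z].
In Python, from rig import r, cams gives the robot as it stands.
- The arm moves only by the tool arm_command, never from a script. Its argument "increments" is a list of rows, each a list of 6 numbers: the shift along the tool's x, y, z in mm, then the turn, a rotation vector about the tool's x, y, z in rad. A call has exactly 10 rows; each row is the pose to reach, as a shift and turn from the pose commanded when the call began, along the tool's axes at that moment; what a row does not reach only later rows make up. A row lasts 1/12 s, in which the tool goes at most 41.7 mm and 7.16 degrees, less where a joint would pass 70% of its speed; a pose out of reach is approached as far as the arm can. A call with a gripper value outside its range is refused whole. "grip" is the gripper's target within -1 to 1 (fully open at 1, half-way at 0, shut at -1), set as the call begins (left out, the last holds). The fingers move at their own pace and stop on an object; "grip_force" is the grip in N (left out, the last holds). Time passes only in rows, so rows that repeat a pose let the fingers close, or fill a call up. It gives the time, the measured TCP pose, the force and the opening at its end, in the units of the state.
- r.get_state(): the state, without advancing time (a new reading comes with each control period).
- cams.get_image(name): name is "side" or "top"; returns (picture, depth): 400x640x3 uint8, red, green, blue; 400x640 float32, m along the optical axis (not along the pixel's ray), 0 where there is no reading.
- cams.calibration(name): a dict with "fx", "fy", "cx", "cy" (pixels), "distortion" ([k1, k2, p1, p2, k3] as OpenCV has them; the pictures are not rectified), "pose" (4x4, takes a point from camera to world coordinates). Camera axes: x right, y down, z forward; pixel columns grow to the right and rows downward; lengths in m; the calibration is good to about 2 mm. A picture is of the moment at which its call begins. calibration takes no time and is no camera call.
- r.job_done(): hands the job in, once; it reports no verdict.
The state is a dict: "time_s": time; "joint_positions": joint angles; "joint_velocities": joint speeds; "joint_efforts": joint torques, N m; "tool_pos": TCP position; "tool_rot": TCP orientation; "ft_force": force on the tool from outside, world axes, zero at the start; "moment": the same for the moment, N m; "gripper_width": finger opening in m.
Only numpy, scipy, OpenCV 4.12 (cv2) and the standard library are available. Lean on these libraries where they do the work, as an engineer would, in place of code of your own. Each camera call takes 0.05 s, during which the arm holds its last target. There are 200 camera calls.

TASK

Heft the two closed parts tins on the mat, first the left one and then the right (as the robot sees them), lifting each clear of its place to feel which is heavier, and set down gently whatever you put down. With one short end of the heavier tin, push the foam-faced sprung kerb strip, and the stiff-sliding batten behind it, square on until both are fully home against the plinth, keep them pressed there with about 10 N for about a second (the foam spoils above 20 N), and leave that tin standing on the table, square against the foam, so that its weight holds the strip home. Leave the lighter tin standing on the mat, let no part of the robot push the foam, and leave the other things alone.

Things in the scene. Friction and masses are not known exactly. Their poses are not given: they have to be found in the camera images.
- tin_p: One of two closed metal parts tins, alike outside: 80 mm long (own x), 55 mm wide (own y), 60 mm high, lid fixed; origin at the centre of the underside. One is full and more than twice as heavy as the other (both under 0.9 kg); which one cannot be seen. Both stand on the mat about 170 mm apart, one on its left half, one on its right, long side pointing roughly away from the robot.
- tin_q: One of two closed metal parts tins, alike outside: 80 mm long (own x), 55 mm wide (own y), 60 mm high, lid fixed; origin at the centre of the underside. One is full and more than twice as heavy as the other (both under 0.9 kg); which one cannot be seen. Both stand on the mat about 170 mm apart, one on its left half, one on its right, long side pointing roughly away from the robot.
- mat: Thin dark grey rubber mat fixed to the table, 170 mm (own x) by 330 mm (own y), 2 mm thick; origin at the centre of its underside, on the table. Own x points away from the robot, own y to the robot's left: the left tin stands at positive y.
- foam_face: Mint-green foam face, 140 mm wide (own y), on a sprung wooden kerb strip, on a dark wooden batten, before the plinth (low 100 x 240 mm scenery base). Origin: centre of the face towards the robot, 21 mm above the table; the face spans heights 2 to 40 mm. Own x points into the plinth: push that way. Foam gives 0.3 mm per N, 10 mm at most. 100 mm of clear table in front.
- kerb (a joint): Gap from kerb strip to batten, m: 0 = closed, 0.016 = fully out (start). It slides along the foam's x; a soft spring pushes it out (0.9 N out, 2.5 N closed); the heavier tin standing against the foam holds it by friction, the lighter is pushed back. Once it closes, the batten slides stiffly (4 N, no spring) an unknown 2 to 10 mm more to a hard stop on the plinth.
- model_truck: Bystander: dark green scale model lorry, 90 mm long, 43 mm high; origin at its underside.
- glue_bottle: Bystander: white glue bottle, 40 mm across, 115 mm high; origin at its underside.
- tape_roll: Bystander: roll of brown tape lying flat, 64 mm across, 19 mm high.
- screwdriver: Bystander: screwdriver lying on the table, 160 mm long.
- pin_box: Bystander: clear box of pins, 70 by 50 by 22 mm.
- model_carton: Bystander: small cardboard carton, 35 by 110 by 60 mm.
Not all that is in view belongs to the job. What is shaped like the tin_p but blue or yellow is not meant. What is shaped like the tin_q but red is not meant.

How it is judged:
By the outcome, as a careful person would: the job done as asked, in the order asked, and still so for the second after the job is handed in, with the robot touching nothing.
It also fails if it takes over 72 s, if anything falls off the work surface, if the arm or the gripper's body presses on something with over 40 N, if the wrist force passes 120 N, or if a joint passes its speed limit or range.

## Working session

There is one attempt and no reset: what is moved stays moved. The work goes in short steps, Python scripts to look and compute and a tool call to move; the robot and the scene stay as the last step left them, time stands still between calls to the robot, and variables do not carry over. Pictures are saved under pics/ and viewed, about 8 in all and at most 12, crops included, and the job is handed in when it is done.

Besides the shell and the picture viewer there is one more tool, called after "Call:" as name(argument=value, ...), one argument or row to a line, values as JSON. arm_command: Moves the arm, as the interface text tells. Its arguments: {"type":"object","properties":{"increments":{"type":"array"},"grip":{"type":"number"},"grip_force":{"type":"number"}},"required":["increments"]}

```bash
ls; mkdir -p pics
python3 - <<'E'
from rig import r,cams
import cv2,numpy as np
print(r.get_state())
for n in ("top","side"):
    p,d=cams.get_image(n); cv2.imwrite(f"pics/{n}0.png",p[:,:,::-1]); np.savez(f"pics/{n}0.npz",p=p,d=d)
    c=cams.calibration(n); print(n,c["fx"],c["fy"],c["cx"],c["cy"],c["distortion"]); print(np.round(c["pose"],3))
E
```

```text
pics
{'time_s': 0.0, 'joint_positions': array([-1.26678632e+00,  1.16519923e-01,  1.44224068e+00,  1.82883685e-05,
        1.58399053e+00, -3.77710491e-02]), 'joint_velocities': array([-6.65275365e-04,  5.06829886e-04, -2.28623513e-05,  7.27554074e-04,
       -3.51091076e-04, -5.99956021e-04]), 'joint_efforts': array([-1.36185190e-03, -7.31986570e+01, -6.32492638e+01, -2.99553039e-05,
        6.34943135e-03, -1.57116193e-05]), 'tool_pos': array([ 0.22620547, -0.63580557,  0.24955454]), 'tool_rot': array([-5.75328672e-04,  9.85433529e-01,  1.70060059e-01, -6.78180068e-05]), 'ft_force': array([-0.36675427,  0.64061908, -0.49360746]), 'moment': array([-0.00020447,  0.0014105 ,  0.00902644]), 'gripper_width': 0.08540777848880164}
top 506.3906383659117 506.3906383659117 322.14275455810593 196.81215804501602 [0.03221643 0.         0.         0.         0.        ]
[[-0.022 -0.986  0.163  0.275]
 [-1.     0.02  -0.014  0.039]
 [ 0.011 -0.163 -0.987  1.548]
 [ 0.     0.     0.     1.   ]]
side 475.35126848558724 475.35126848558724 316.6836441352323 200.10617520703886 [0.00730349 0.         0.         0.         0.        ]
[[-0.927 -0.255  0.275  0.217]
 [-0.375  0.667 -0.645  0.794]
 [-0.018 -0.7   -0.714  0.89 ]
 [ 0.     0.     0.     1.   ]]
```

View pics/top0.png

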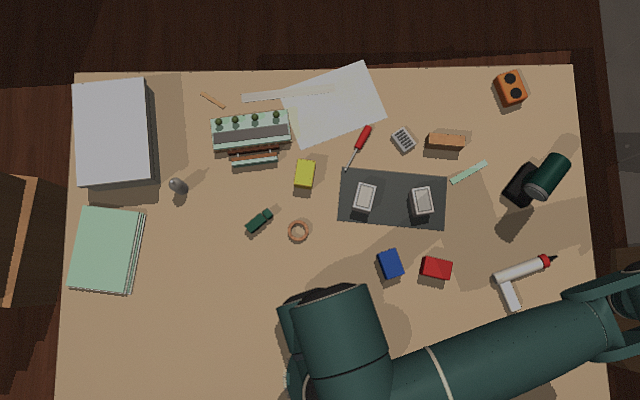

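View pics/side0.png

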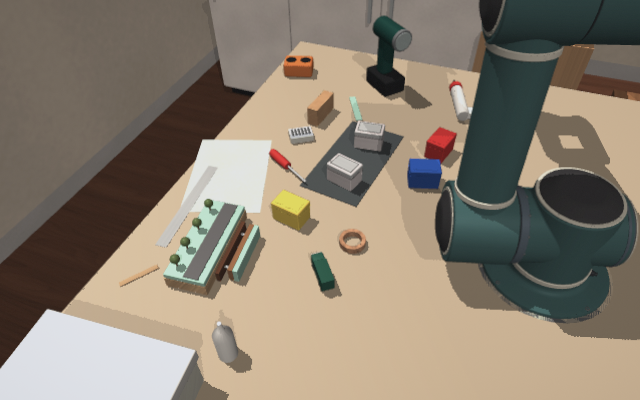

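Candidates for the tins: left grey (364,197), right grey (421,201), both on the mat. Yellow (304,173), blue (390,263) and red (436,267) boxes are decoys. The grey ones on the mat match the description. The kerb's mint face is at (255,161), and the mint plinth top behind it and the mint books and ruler are lookalikes.

```bash
cat > h.py <<'E'
import cv2,numpy as np
from rig import r,cams
def ray(n,uv,z):
    c=cams.calibration(n);K=np.array([[c["fx"],0,c["cx"]],[0,c["fy"],c["cy"]],[0,0,1]])
    u=cv2.undistortPoints(np.array(uv,float).reshape(-1,1,2),K,np.array(c["distortion"]))[:,0]
    P=np.array(c["pose"]);D=np.c_[u,np.ones(len(u))]@P[:3,:3].T
    return P[:3,3]+D*((z-P[2,3])/D[:,2])[:,None]
def world(n,d):
    h,w=d.shape;v,u=np.mgrid[:h,:w]
    c=cams.calibration(n);K=np.array([[c["fx"],0,c["cx"]],[0,c["fy"],c["cy"]],[0,0,1]])
    q=cv2.undistortPoints(np.stack([u,v],-1).reshape(-1,1,2).astype(float),K,np.array(c["distortion"]))[:,0]
    P=np.array(c["pose"]);X=np.c_[q,np.ones(len(q))]*d.reshape(-1,1)
    return (X@P[:3,:3].T+P[:3,3]).reshape(h,w,3)
def rect(P):
    P=np.asarray(P)[:,:2]*1000;(c,s,a)=cv2.minAreaRect(P.astype(np.float32))
    b=cv2.boxPoints((c,s,a));e=[b[1]-b[0],b[2]-b[1]];l=max(e,key=np.linalg.norm)
    if l[0]<0:l=-l
    return np.round(c,1),np.round(sorted(s),1),round(float(np.degrees(np.arctan2(l[1],l[0]))),2)
E
python3 - <<'E'
from h import *
for n in("top","side"):
    f=np.load(f"pics/{n}0.npz");p,d=f["p"],f["d"];W=world(n,d)
    # tin tops: z 55..70, in mat area
    for nm,x0,x1,y0,y1 in(("left",.40,.58,-.10,.03),("right",.40,.58,-.26,-.13),("yellow",.45,.65,.04,.15)):
        m=(W[...,2]>.054)&(W[...,2]<.07)&(W[...,0]>x0)&(W[...,0]<x1)&(W[...,1]>y0)&(W[...,1]<y1)&(d>0)
        print(n,nm,m.sum(),rect(W[m]) if m.sum()>5 else"", np.round(np.median(W[m],0),3))
    hs=cv2.cvtColor(p,cv2.COLOR_RGB2HSV)
    m=(hs[...,0]>60)&(hs[...,0]<95)&(hs[...,1]>30)&(hs[...,2]>90)&(W[...,0]>.45)&(W[...,0]<.66)&(W[...,1]>.1)&(W[...,1]<.32)&(W[...,2]<.06)
    l,lab,st,_=cv2.connectedComponentsWithStats(m.astype(np.uint8))
    for i in range(1,l):
        if st[i,4]>40:
            q=W[lab==i];print(n,"mint",st[i],rect(q),np.round(q.min(0),3),np.round(q.max(0),3),np.round(np.median(q,0),3))
f=np.load("pics/top0.npz")["p"];cv2.imwrite("pics/c1.png",cv2.resize(f[95:245,200:460,::-1],None,fx=3,fy=3,interpolation=cv2.INTER_CUBIC))
f=np.load("pics/side0.npz")["p"];cv2.imwrite("pics/c2.png",cv2.resize(f[100:300,150:420,::-1],None,fx=2.9,fy=2.9,interpolation=cv2.INTER_CUBIC))
E
```

```text
top left 180 (array([522.8, -86.6]), array([27.3, 81.8]), -0.76) [ 0.515 -0.09   0.062]
top right 125 (array([ 509.1, -195.4]), array([ 78.1, 135.7]), 84.48) [ 0.526 -0.252  0.062]
top yellow 473 (array([598.2,  69.2]), array([56. , 81.4]), -10.19) [0.597 0.07  0.06 ]
side left 234 (array([522.5, -90.5]), array([32.5, 84.1]), -11.22) [ 0.513 -0.086  0.06 ]
side right 130 (array([ 506.3, -195. ]), array([ 78.4, 136. ]), 84.33) [ 0.513 -0.252  0.06 ]
side yellow 561 (array([596.1,  72.8]), array([57.7, 83. ]), -9.42) [0.595 0.075 0.059]
side mint [232 226  27  55 363] (array([640.4, 226. ]), array([ 14.2, 138.7]), -83.2) [0.626 0.156 0.004] [0.655 0.295 0.043] [0.637 0.242 0.038]
side mint [311 252  16  25 167] (array([463. , 204.1]), array([26.3, 70.1]), -50.29) [0.45  0.172 0.032] [0.493 0.239 0.045] [0.469 0.202 0.04 ]
```

View pics/c1.png

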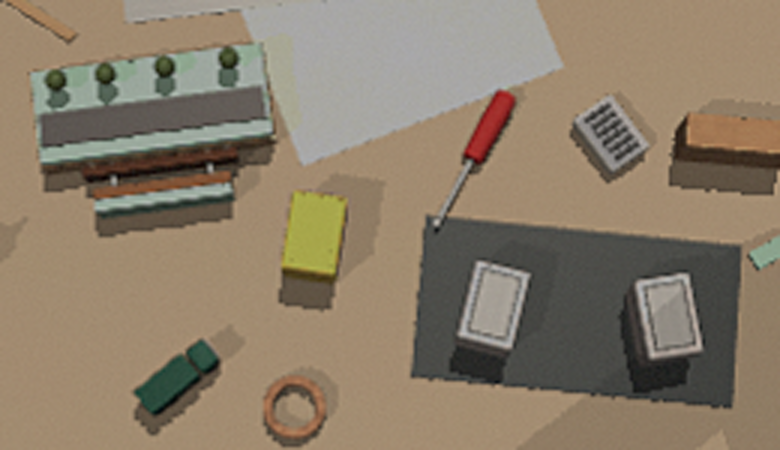

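View pics/c2.png

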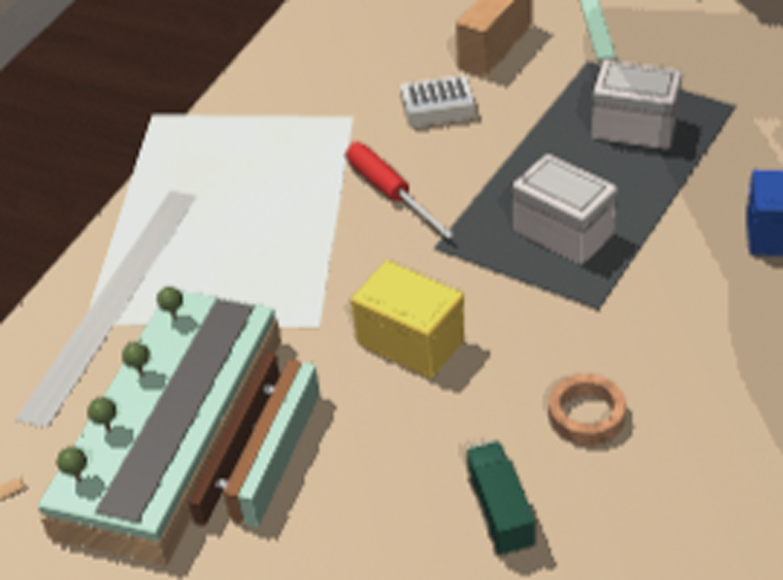

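The top crop shows both tins clearly, the left at about (364,197) and the right at (421,201). The foam face is free, with the yellow box to its right. Next I refine the tin and foam fits.

Run:
```python
from h import *
for n in("top","side"):
    f=np.load(f"pics/{n}0.npz");p,d=f["p"],f["d"];W=world(n,d)
    for nm,x0,x1,y0,y1 in(("left",.40,.60,-.15,-.01),("right",.40,.60,-.32,-.17)):
        m=(W[...,2]>.055)&(W[...,2]<.07)&(W[...,0]>x0)&(W[...,0]<x1)&(W[...,1]>y0)&(W[...,1]<y1)&(d>0)
        print(n,nm,m.sum(),rect(W[m]),np.median(W[m][:,2]).round(4))
        k,_=cv2.findContours(m.astype(np.uint8),cv2.RETR_EXTERNAL,cv2.CHAIN_APPROX_NONE)
        k=max(k,key=len);print("  ray",rect(ray(n,k,.062)))
    hs=cv2.cvtColor(p,cv2.COLOR_RGB2HSV)
    R=(W[...,0]>.59)&(W[...,0]<.70)&(W[...,1]>.12)&(W[...,1]<.32)
    m=(hs[...,0]>55)&(hs[...,0]<100)&(hs[...,1]>18)&(hs[...,2]>70)&R&(W[...,2]<.047)&(W[...,2]>.003)
    m=m&(W[...,0]<.665)
    q=W[m]; print(n,"foam",m.sum(),rect(q))
    t=q[q[:,2]>.035];print("  top band",len(t),rect(t) if len(t)>9 else"")
    fa=q[(q[:,2]<.033)&(q[:,2]>.006)]
    if len(fa)>30:
        k=cv2.fitLine(fa[:,:2].astype(np.float32),cv2.DIST_HUBER,0,.001,.001).ravel();print("  face line",k,len(fa))
    # plinth top
    m=(W[...,0]>.62)&(W[...,0]<.85)&(W[...,1]>.08)&(W[...,1]<.38)&(W[...,2]>.047)&(W[...,2]<.075)
    print("  plinth",m.sum(),rect(W[m]),np.median(W[m][:,2]))
```

```text
top left 492 (array([ 521.2, -107.9]), array([55.7, 81.8]), -15.24) 0.0622
  ray (array([ 520.1, -107.5]), array([55.6, 81.6]), -15.68)
top right 497 (array([ 505.8, -280.6]), array([56.7, 81.2]), 7.86) 0.0624
  ray (array([ 505.2, -279.7]), array([56.3, 81.2]), 7.94)
top foam 139 (array([640.9, 223.4]), array([ 11.6, 136.5]), -83.6)
  top band 113 (array([640.8, 223.1]), array([ 11.4, 135.8]), -83.67)
  plinth 701 (array([697.3, 219.3]), array([181.8, 260.2]), -83.76) 0.049179240464011675
side left 461 (array([ 518.9, -103.7]), array([59.2, 83.4]), -14.77) 0.0609
  ray (array([516.6, -99.7]), array([60.3, 84.2]), -15.07)
side right 361 (array([ 504.2, -277.9]), array([65. , 81.1]), 7.92) 0.0607
  ray (array([ 502.5, -271.9]), array([62.2, 80.5]), 7.89)
side foam 548 (array([639.7, 225.9]), array([ 14.6, 138.7]), -82.65)
  top band 269 (array([640.1, 225.8]), array([ 13.6, 138.4]), -83.03)
  face line [ 0.11001584 -0.99392986  0.63504285  0.22408472] 244
  plinth 400 (array([727. , 207.1]), array([140. , 302.8]), 73.49) 0.060264356375464234
```

```bash
cat >> h.py <<'E'
from scipy.spatial.transform import Rotation as Ro
def go(x,y,z,yaw):
    "delta in tool axes (mm, rotvec) from measured pose to downward pose with tool x at yaw deg"
    s=r.get_state();q=s["tool_rot"];R=Ro.from_quat([q[1],q[2],q[3],q[0]])
    T=Ro.from_euler("z",yaw,degrees=True)*Ro.from_euler("x",180,degrees=True)
    print("t",round(s["time_s"],2),"pos",np.round(s["tool_pos"]*1000,1),"yaw",np.round(np.degrees(np.arctan2(*R.as_matrix()[[1,0],0])),2),"F",np.round(s["ft_force"],2),"w",round(s["gripper_width"]*1000,1),"q",np.round(s["joint_positions"],2))
    print("delta",np.round(R.inv().apply(np.array([x,y,z])-s["tool_pos"]*1000),1),np.round((R.inv()*T).as_rotvec(),4))
E
python3 -c "
from h import *
go(520.5,-107,150,-15.3)"
```

```text
t 0.1 pos [ 226.2 -635.8  249.7] yaw 19.59 F [ 0.39 -0.31  0.07] w 85.7 q [-1.27  0.12  1.44  0.    1.58 -0.04]
delta [ 454.5 -399.5  100.1] [-1.000e-03  3.000e-04  6.089e-01]
```

Call:
arm_command(
  increments=[
    [20,-18,4,0,0,0.02],
    [47,-42,10,0,0,0.06],
    [75,-66,16,0,0,0.1],
    [103,-90,22,0,0,0.14],
    [131,-115,28,0,0,0.17],
    [159,-140,35,0,0,0.21],
    [187,-164,41,0,0,0.25],
    [215,-189,47,0,0,0.29],
    [243,-213,53,0,0,0.33],
    [270,-238,60,0,0,0.36],
  ],
  grip=1,
)

```text
time_s: 0.93
tool_pos: [0.4013, -0.3196, 0.19]
tool_rot: [0.0, 1.0, -0.01, 0.0]
ft_force: [1.1, 0.2, -0.6]
gripper_width: 0.0851
```

```bash
python3 -c "
from h import *
go(520.5,-107,120,-15.3)"
```

```text
t 0.93 pos [ 401.3 -319.6  190. ] yaw -1.18 F [ 1.15  0.22 -0.57] w 85.1 q [-0.72 -0.22  1.86  0.    1.5   0.87]
delta [ 114.8 -215.    70. ] [ 1.000e-04 -1.000e-04  2.465e-01]
```

Call:
arm_command(
  increments=[
    [11,-20,5,0,0,0.03],
    [27,-50,15,0,0,0.07],
    [43,-80,25,0,0,0.11],
    [59,-110,35,0,0,0.15],
    [75,-140,45,0,0,0.18],
    [91,-170,55,0,0,0.21],
    [105,-197,64,0,0,0.2465],
    [115,-215,70,0,0,0.2465],
    [115,-215,70,0,0,0.2465],
    [115,-215,70,0,0,0.2465],
  ],
)

```text
time_s: 1.77
tool_pos: [0.5197, -0.1075, 0.1196]
tool_rot: [-0.0, 0.991, -0.131, -0.001]
ft_force: [-0.5, -0.5, 0.0]
gripper_width: 0.0852
```

Run:
```python
from h import *
p,d=cams.get_image("side");cv2.imwrite("pics/c3.png",cv2.resize(p[60:240,260:460,::-1],None,fx=3,fy=3))
go(520.5,-107,42,-15.3)
```

```text
t 1.82 pos [ 519.6 -108.3  120.1] yaw -15.11 F [-0.1   0.03  0.67] w 85.3 q [-0.25 -0.13  1.9  -0.    1.37  1.58]
delta [ 0.6 -1.5 78.1] [0.0002 0.0007 0.0034]
```

View pics/c3.png

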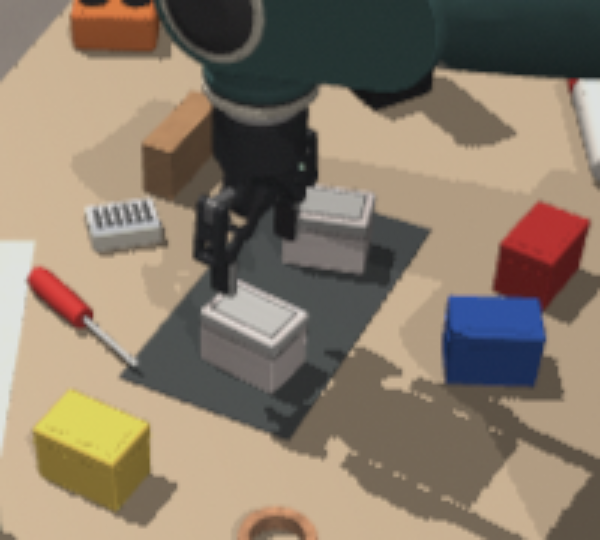

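Call:
arm_command(
  increments=[
    [1,-1.5,15,0,0,0.0034],
    [1,-1.5,35,0,0,0.0034],
    [1,-1.5,55,0,0,0.0034],
    [1,-1.5,70,0,0,0.0034],
    [1,-1.5,76,0,0,0.0034],
    [1,-1.5,78,0,0,0.0034],
    [1,-1.5,78,0,0,0.0034],
    [1,-1.5,78,0,0,0.0034],
    [1,-1.5,78,0,0,0.0034],
    [1,-1.5,78,0,0,0.0034],
  ],
)

```text
time_s: 2.65
tool_pos: [0.5215, -0.1073, 0.0433]
tool_rot: [0.0, 0.991, -0.134, 0.001]
ft_force: [-0.2, -0.2, -0.5]
gripper_width: 0.0856
```

Call:
arm_command(
  increments=[
    [0,0,0,0,0,0],
    [0,0,0,0,0,0],
    [0,0,0,0,0,0],
    [0,0,0,0,0,0],
    [0,0,0,0,0,0],
    [0,0,0,0,0,0],
    [0,0,0,0,0,0],
    [0,0,0,0,0,0],
    [0,0,0,0,0,0],
    [0,0,0,0,0,0],
  ],
  grip=-1,
  grip_force=50,
)

```text
time_s: 3.48
tool_pos: [0.5213, -0.1071, 0.0427]
tool_rot: [-0.0, 0.991, -0.134, 0.0]
ft_force: [-2.2, 1.9, 5.3]
gripper_width: 0.0541
```

```bash
python3 -c "
from h import *
go(520.5,-107,42,-15.3)"
```

```text
t 3.48 pos [ 521.3 -107.1   42.7] yaw -15.35 F [-2.24  1.92  5.26] w 54.1 q [-0.25 -0.06  1.97  0.    1.23  1.59]
delta [-0.8  0.1  0.7] [-0.0001 -0.0005 -0.0009]
```

Call:
arm_command(
  increments=[
    [0,0,-3,0,0,0],
    [0,0,-10,0,0,0],
    [0,0,-22,0,0,0],
    [0,0,-34,0,0,0],
    [0,0,-44,0,0,0],
    [0,0,-50,0,0,0],
    [0,0,-50,0,0,0],
    [0,0,-50,0,0,0],
    [0,0,-50,0,0,0],
    [0,0,-50,0,0,0],
  ],
)

```text
time_s: 4.32
tool_pos: [0.5208, -0.1071, 0.0916]
tool_rot: [-0.0, 0.991, -0.134, -0.0]
ft_force: [-0.3, -0.5, -7.5]
gripper_width: 0.0544
```

Call:
arm_command(
  increments=[
    [0,0,0,0,0,0],
    [0,0,0,0,0,0],
    [0,0,0,0,0,0],
    [0,0,0,0,0,0],
    [0,0,0,0,0,0],
    [0,0,0,0,0,0],
    [0,0,0,0,0,0],
    [0,0,0,0,0,0],
    [0,0,0,0,0,0],
    [0,0,0,0,0,0],
  ],
)

```text
time_s: 5.15
tool_pos: [0.5211, -0.1072, 0.0923]
tool_rot: [0.0, 0.991, -0.134, -0.0]
ft_force: [0.2, -0.1, -7.0]
gripper_width: 0.0542
```

```bash
python3 -c "
from h import *
for i in range(6):
    cams.get_image('side');s=r.get_state();print(s['ft_force'].round(2),s['moment'].round(3))
go(520.5,-107,43,-15.3)"
```

```text
[ 0.25 -1.21 -6.68] [ 0.032 -0.002 -0.008]
[-0.34 -0.59 -6.84] [-0.036 -0.038 -0.002]
[ 0.39 -0.75 -7.  ] [-0.011 -0.034  0.011]
[ 0.55  0.79 -6.22] [-0.015  0.022 -0.002]
[-0.48  0.1  -6.73] [-0.038  0.003  0.013]
[-0.27 -0.23 -6.27] [ 0.008 -0.007 -0.009]
t 5.45 pos [ 521.1 -107.2   92.3] yaw -15.36 F [-0.27 -0.23 -6.27] w 54.4 q [-0.25 -0.11  1.93 -0.    1.32  1.59]
delta [-0.6 -0.  49.3] [ 0.     0.    -0.001]
```

Call:
arm_command(
  increments=[
    [0,0,12,0,0,0],
    [0,0,26,0,0,0],
    [0,0,37,0,0,0],
    [0,0,43,0,0,0],
    [0,0,45.5,0,0,0],
    [0,0,47,0,0,0],
    [0,0,48,0,0,0],
    [0,0,49,0,0,0],
    [0,0,49.7,0,0,0],
    [0,0,49.7,0,0,0],
  ],
)

```text
time_s: 6.28
tool_pos: [0.5212, -0.1072, 0.0429]
tool_rot: [0.0, 0.991, -0.134, 0.0]
ft_force: [0.1, -0.5, -6.3]
gripper_width: 0.0542
```

```bash
python3 -c "
from h import *
go(520.5,-107,43,-15.3)"
```

```text
t 6.28 pos [ 521.2 -107.2   42.9] yaw -15.36 F [ 0.15 -0.45 -6.35] w 54.2 q [-0.25 -0.06  1.97 -0.    1.23  1.59]
delta [-0.8  0.  -0.1] [-0.     -0.0005 -0.001 ]
```

Call:
arm_command(
  increments=[
    [0,0,0.2,0,0,0],
    [0,0,0.4,0,0,0],
    [0,0,0.6,0,0,0],
    [0,0,0.8,0,0,0],
    [0,0,0.8,0,0,0],
    [0,0,0.8,0,0,0],
    [0,0,0.8,0,0,0],
    [0,0,0.8,0,0,0],
    [0,0,0.8,0,0,0],
    [0,0,0.8,0,0,0],
  ],
)

```text
time_s: 7.12
tool_pos: [0.5213, -0.1072, 0.0427]
tool_rot: [0.0, 0.991, -0.134, 0.0]
ft_force: [-6.6, 1.0, 6.9]
gripper_width: 0.0549
```

Call:
arm_command(
  increments=[
    [0,0,0,0,0,0],
    [0,0,0,0,0,0],
    [0,0,0,0,0,0],
    [0,0,0,0,0,0],
    [0,0,0,0,0,0],
    [0,0,0,0,0,0],
    [0,0,-5,0,0,0],
    [0,0,-20,0,0,0],
    [0,0,-50,0,0,0],
    [0,0,-78,0,0,0],
  ],
  grip=1,
)

```text
time_s: 7.95
tool_pos: [0.5206, -0.107, 0.1207]
tool_rot: [-0.0, 0.991, -0.134, -0.001]
ft_force: [0.8, -0.2, 0.5]
gripper_width: 0.0854
```

```bash
python3 -c "
from h import *
go(505.4,-280,120,7.9)"
```

```text
t 7.95 pos [ 520.6 -107.   120.7] yaw -15.36 F [ 0.83 -0.2   0.5 ] w 85.4 q [-0.25 -0.13  1.9   0.    1.37  1.59]
delta [ 31.1 170.8   0.6] [-3.00e-04  1.40e-03 -4.06e-01]
```

Call:
arm_command(
  increments=[
    [4,20,0,0,0,-0.05],
    [9,50,0,0,0,-0.12],
    [15,80,0,0,0,-0.19],
    [20,110,0,0,0,-0.26],
    [25,138,0,0,0,-0.33],
    [29,160,0,0,0,-0.38],
    [31,171,0,0,0,-0.406],
    [31,171,0,0,0,-0.406],
    [31,171,0,0,0,-0.406],
    [31,171,0,0,0,-0.406],
  ],
)

```text
time_s: 8.78
tool_pos: [0.5057, -0.2797, 0.1199]
tool_rot: [-0.0, 0.998, 0.069, 0.0]
ft_force: [0.3, 0.0, 0.2]
gripper_width: 0.0855
```

```bash
python3 -c "
from h import *
go(505.4,-280,43,7.9)"
```

```text
t 8.78 pos [ 505.7 -279.7  119.9] yaw 7.86 F [0.33 0.03 0.24] w 85.5 q [-0.55 -0.03  1.81  0.    1.36  0.88]
delta [-0.4  0.2 76.9] [-0.0002 -0.0001 -0.0007]
```

Call:
arm_command(
  increments=[
    [0,0,15,0,0,0],
    [0,0,35,0,0,0],
    [0,0,55,0,0,0],
    [0,0,70,0,0,0],
    [0,0,76,0,0,0],
    [0,0,77,0,0,0],
    [0,0,77,0,0,0],
    [0,0,77,0,0,0],
    [0,0,77,0,0,0],
    [0,0,77,0,0,0],
  ],
)

```text
time_s: 9.62
tool_pos: [0.5061, -0.2804, 0.0438]
tool_rot: [0.0, 0.998, 0.069, 0.001]
ft_force: [0.2, -0.0, -0.3]
gripper_width: 0.0855
```

Call:
arm_command(
  increments=[
    [0,0,0,0,0,0],
    [0,0,0,0,0,0],
    [0,0,0,0,0,0],
    [0,0,0,0,0,0],
    [0,0,0,0,0,0],
    [0,0,0,0,0,0],
    [0,0,0,0,0,0],
    [0,0,0,0,0,0],
    [0,0,0,0,0,0],
    [0,0,0,0,0,0],
  ],
  grip=-1,
  grip_force=50,
)

```text
time_s: 10.45
tool_pos: [0.5059, -0.2804, 0.0432]
tool_rot: [0.0, 0.998, 0.069, 0.0]
ft_force: [-1.3, -0.1, 6.0]
gripper_width: 0.0543
```

Call:
arm_command(
  increments=[
    [0,0,-3,0,0,0],
    [0,0,-10,0,0,0],
    [0,0,-22,0,0,0],
    [0,0,-34,0,0,0],
    [0,0,-44,0,0,0],
    [0,0,-50,0,0,0],
    [0,0,-50,0,0,0],
    [0,0,-50,0,0,0],
    [0,0,-50,0,0,0],
    [0,0,-50,0,0,0],
  ],
)

```text
time_s: 11.28
tool_pos: [0.5054, -0.2801, 0.0921]
tool_rot: [-0.0, 0.998, 0.069, -0.0]
ft_force: [-0.0, -0.1, -2.2]
gripper_width: 0.0546
```

```bash
python3 -c "
from h import *
for i in range(14):
    cams.get_image('side');s=r.get_state();print(s['ft_force'].round(2))
go(505.4,-280,43,7.9)"
```

```text
[-0.43 -0.37 -1.88]
[-0.08  0.25 -1.66]
[-0.14 -0.39 -2.2 ]
[-0.99  0.19 -1.61]
[ 0.88  0.08 -1.84]
[ 0.14 -0.64 -1.46]
[ 0.57  0.52 -2.43]
[-0.27  0.31 -1.61]
[ 1.27  0.01 -2.35]
[ 0.26 -0.55 -1.89]
[-0.04  0.27 -1.54]
[ 0.11 -0.05 -0.97]
[-0.29  0.17 -2.18]
[ 0.78 -0.29 -1.64]
t 11.98 pos [ 505.7 -280.3   92.8] yaw 7.9 F [ 0.78 -0.29 -1.64] w 54.6 q [-0.55 -0.01  1.83  0.    1.32  0.88]
delta [-0.3 -0.3 49.8] [ 0. -0. -0.]
```

The right tin reads about 1.8 N against 6.7 N for the left, so the left one is heavier. Now I set the right one down.

Call:
arm_command(
  increments=[
    [0,0,12,0,0,0],
    [0,0,26,0,0,0],
    [0,0,37,0,0,0],
    [0,0,43,0,0,0],
    [0,0,46,0,0,0],
    [0,0,48,0,0,0],
    [0,0,49,0,0,0],
    [0,0,49.5,0,0,0],
    [0,0,49.9,0,0,0],
    [0,0,50.2,0,0,0],
  ],
)

```text
time_s: 12.82
tool_pos: [0.5059, -0.2804, 0.0432]
tool_rot: [0.0, 0.998, 0.069, 0.0]
ft_force: [-2.2, 0.7, 4.9]
gripper_width: 0.0545
```

```bash
python3 -c "
from h import *
go(505.4,-280,43,7.9)"
```

```text
t 12.82 pos [ 505.9 -280.4   43.2] yaw 7.9 F [-2.16  0.7   4.87] w 54.5 q [-0.55  0.04  1.87  0.    1.23  0.88]
delta [-0.5 -0.5  0.2] [ 0.0005 -0.0006  0.    ]
```

Touching down. Now I release it and go back to the left tin at (521.2, -107.2), yaw -15.36.

Call:
arm_command(
  increments=[
    [0,0,0,0,0,0],
    [0,0,0,0,0,0],
    [0,0,0,0,0,0],
    [0,0,0,0,0,0],
    [0,0,0,0,0,0],
    [0,0,0,0,0,0],
    [0,0,-5,0,0,0],
    [0,0,-20,0,0,0],
    [0,0,-50,0,0,0],
    [0,0,-78,0,0,0],
  ],
  grip=1,
)

```text
time_s: 13.65
tool_pos: [0.5053, -0.2801, 0.1214]
tool_rot: [-0.0, 0.998, 0.069, -0.001]
ft_force: [0.0, 0.2, 0.5]
gripper_width: 0.0855
```

```bash
python3 -c "
from h import *
go(521.2,-107.2,120,-15.36)
p,d=cams.get_image('top');W=world('top',d)
for x0,x1,y0,y1 in((.40,.60,-.15,-.03),(.40,.60,-.36,-.22)):
    m=(W[...,2]>.055)&(W[...,2]<.07)&(W[...,0]>x0)&(W[...,0]<x1)&(W[...,1]>y0)&(W[...,1]<y1)&(d>0)
    print(m.sum(),rect(W[m]))
"
```

```text
t 13.65 pos [ 505.3 -280.1  121.4] yaw 7.9 F [0.03 0.16 0.49] w 85.5 q [-0.55 -0.03  1.8  -0.    1.37  0.88]
delta [  39.5 -169.     1.5] [-0.0006  0.0013  0.406 ]
492 (array([ 520.8, -107.9]), array([56. , 82.3]), -15.27)
100 (array([ 493.5, -294.2]), array([23.5, 53.8]), 59.19)
```

Call:
arm_command(
  increments=[
    [5,-20,0,0,0,0.05],
    [12,-50,0,0,0,0.12],
    [19,-80,0,0,0,0.19],
    [26,-110,0,0,0,0.26],
    [32,-138,0,0,0,0.33],
    [37,-160,0,0,0,0.38],
    [39.5,-169,1,0,0,0.406],
    [39.5,-169,1,0,0,0.406],
    [39.5,-169,1,0,0,0.406],
    [39.5,-169,1,0,0,0.406],
  ],
)

```text
time_s: 14.53
tool_pos: [0.5216, -0.108, 0.1198]
tool_rot: [0.0, 0.991, -0.133, 0.0]
ft_force: [-0.4, 0.9, -0.2]
gripper_width: 0.0851
```

Call:
arm_command(
  increments=[
    [0,0,15,0,0,0],
    [0,0,35,0,0,0],
    [0,0,55,0,0,0],
    [0,0,70,0,0,0],
    [0,0,76,0,0,0],
    [0,0,77,0,0,0],
    [0,0,77,0,0,0],
    [0,0,77,0,0,0],
    [0,0,77,0,0,0],
    [0,0,77,0,0,0],
  ],
)

```text
time_s: 15.37
tool_pos: [0.522, -0.1076, 0.0435]
tool_rot: [0.0, 0.991, -0.134, 0.001]
ft_force: [0.0, -0.1, 0.6]
gripper_width: 0.0853
```

Call:
arm_command(
  increments=[
    [0,0,0,0,0,0],
    [0,0,0,0,0,0],
    [0,0,0,0,0,0],
    [0,0,0,0,0,0],
    [0,0,0,0,0,0],
    [0,0,0,0,0,0],
    [0,0,0,0,0,0],
    [0,0,0,0,0,0],
    [0,0,0,0,0,0],
    [0,0,0,0,0,0],
  ],
  grip=-1,
  grip_force=50,
)

```text
time_s: 16.2
tool_pos: [0.5218, -0.1074, 0.043]
tool_rot: [-0.0, 0.991, -0.134, 0.0]
ft_force: [-0.4, 2.2, 6.1]
gripper_width: 0.0544
```

```bash
python3 -c "
from h import *
go(521.2,-107.2,120,-15.36)"
```

```text
t 16.2 pos [ 521.8 -107.4   43. ] yaw -15.36 F [-0.43  2.2   6.07] w 54.4 q [-0.25 -0.06  1.97  0.    1.23  1.59]
delta [ -0.6  -0.  -77. ] [-0.0002 -0.0004  0.0001]
```

Call:
arm_command(
  increments=[
    [0,0,-3,0,0,0],
    [0,0,-12,0,0,0],
    [0,0,-28,0,0,0],
    [0,0,-46,0,0,0],
    [0,0,-64,0,0,0],
    [0,0,-82,0,0,0],
    [0,0,-97,0,0,0],
    [0,0,-105,0,0,0],
    [0,0,-107,0,0,0],
    [0,0,-107,0,0,0],
  ],
)

```text
time_s: 17.03
tool_pos: [0.5215, -0.1074, 0.1496]
tool_rot: [0.0, 0.991, -0.134, 0.0]
ft_force: [-0.2, -0.4, -6.8]
gripper_width: 0.0544
```

```bash
python3 -c "
from h import *
go(573.4,216.8,150,6.4)"
```

```text
t 17.03 pos [ 521.5 -107.4  149.6] yaw -15.36 F [-0.17 -0.35 -6.83] w 54.4 q [-0.25 -0.15  1.87 -0.    1.42  1.59]
delta [ -35.8 -326.4   -0.4] [ 1.000e-04 -0.000e+00 -3.798e-01]
```

Call:
arm_command(
  increments=[
    [-1,-10,0,0,0,-0.01],
    [-4,-32,0,0,0,-0.03],
    [-7,-60,0,0,0,-0.07],
    [-10,-90,0,0,0,-0.11],
    [-13,-122,0,0,0,-0.15],
    [-17,-154,0,0,0,-0.19],
    [-21,-186,0,0,0,-0.22],
    [-24,-216,0,0,0,-0.26],
    [-28,-246,0,0,0,-0.29],
    [-30,-274,0,0,0,-0.32],
  ],
)

```text
time_s: 17.87
tool_pos: [0.5645, 0.167, 0.1481]
tool_rot: [0.0, 1.0, 0.027, -0.001]
ft_force: [-0.0, -0.1, -7.2]
gripper_width: 0.0546
```

```bash
python3 -c "
from h import *
go(573.4,216.8,150,6.4)"
```

```text
t 17.87 pos [564.5 167.  148.1] yaw 3.12 F [-0.02 -0.08 -7.19] w 54.6 q [ 0.24 -0.02  1.75  0.    1.41  1.76]
delta [ 11.6 -49.3  -1.9] [ 0.0001  0.002  -0.0573]
```

Call:
arm_command(
  increments=[
    [5,-22,0,0,0,-0.03],
    [9,-38,4,0,0,-0.045],
    [11,-47,14,0,0,-0.0573],
    [11.6,-49.3,30,0,0,-0.0573],
    [11.6,-49.3,46,0,0,-0.0573],
    [11.6,-49.3,62,0,0,-0.0573],
    [11.6,-49.3,76,0,0,-0.0573],
    [11.6,-49.3,82,0,0,-0.0573],
    [11.6,-49.3,84,0,0,-0.0573],
    [11.6,-49.3,84,0,0,-0.0573],
  ],
)

```text
time_s: 18.7
tool_pos: [0.5742, 0.2143, 0.0652]
tool_rot: [0.0, 0.999, 0.054, -0.0]
ft_force: [-0.4, -0.1, -6.6]
gripper_width: 0.0545
```

Run:
```python
from h import *
go(573.4,216.8,41,6.4)
p,d=cams.get_image("side");cv2.imwrite("pics/c4.png",cv2.resize(p[170:320,150:370,::-1],None,fx=3.6,fy=3.6,interpolation=cv2.INTER_CUBIC))
p,d=cams.get_image("top");cv2.imwrite("pics/c5.png",cv2.resize(p[90:240,190:340,::-1],None,fx=4,fy=4,interpolation=cv2.INTER_CUBIC))
```

```text
t 18.7 pos [574.2 214.3  65.2] yaw 6.24 F [-0.38 -0.08 -6.58] w 54.5 q [ 0.32  0.09  1.77 -0.    1.27  1.78]
delta [-0.5 -2.6 24.2] [ 0.0002  0.0007 -0.0029]
```

View pics/c4.png

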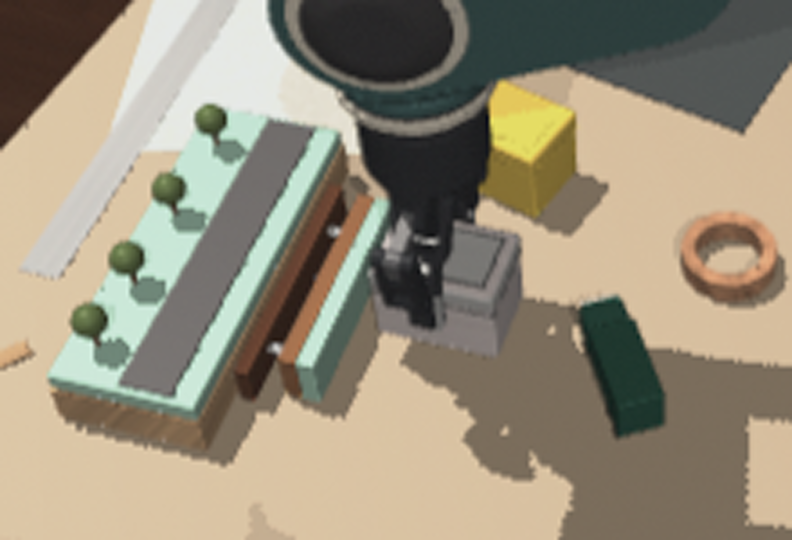

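The side crop shows the tin held just in front of the foam, square and clear of the yellow box and the truck. Next I lower it to hover about 0.7 mm above the table.

Call:
arm_command(
  increments=[
    [0,-1,5,0,0,-0.002],
    [0,-2,10,0,0,-0.002],
    [0,-2.5,15,0,0,-0.002],
    [0,-2.5,19,0,0,-0.002],
    [0,-2.5,21,0,0,-0.002],
    [0,-2.5,22,0,0,-0.002],
    [0,-2.5,22.5,0,0,-0.002],
    [0,-2.5,22.5,0,0,-0.002],
    [0,-2.5,22.5,0,0,-0.002],
    [0,-2.5,22.5,0,0,-0.002],
  ],
)

```text
time_s: 19.63
tool_pos: [0.5741, 0.2171, 0.0433]
tool_rot: [-0.0, 0.998, 0.056, 0.0]
ft_force: [0.1, 0.4, -7.3]
gripper_width: 0.0545
```

Run:
```python
from h import *
go(573.4,216.8,41.7,6.4)
for i in range(3):
    p,d=cams.get_image("top");print(r.get_state()["ft_force"].round(2))
go(573.4,216.8,41.7,6.4)
```

```text
t 19.63 pos [574.1 217.1  43.3] yaw 6.37 F [ 0.06  0.4  -7.27] w 54.5 q [0.32 0.12 1.79 0.   1.24 1.78]
delta [-0.7  0.2  1.6] [-0.0001 -0.0003 -0.0006]
[-0.58 -0.18 -6.07]
[ 0.48  0.63 -6.55]
[ 0.73 -0.48 -7.37]
t 19.78 pos [574.  217.1  43.2] yaw 6.37 F [ 0.73 -0.48 -7.37] w 54.1 q [ 0.32  0.12  1.79 -0.    1.24  1.78]
delta [-0.7  0.2  1.5] [-0.     -0.0002 -0.0005]
```

Call:
arm_command(
  increments=[
    [1,0,0.5,0,0,0],
    [3,0,1,0,0,0],
    [5,0,1.3,0,0,0],
    [7,0,1.3,0,0,0],
    [9,0,1.3,0,0,0],
    [11,0,1.3,0,0,0],
    [13,0,1.3,0,0,0],
    [15,0,1.3,0,0,0],
    [16,0,1.3,0,0,0],
    [16,0,1.3,0,0,0],
  ],
)

```text
time_s: 20.62
tool_pos: [0.5901, 0.2188, 0.0418]
tool_rot: [0.0, 0.998, 0.056, 0.0]
ft_force: [-0.6, -0.2, -7.7]
gripper_width: 0.0545
```

Call:
arm_command(
  increments=[
    [2,0,0,0,0,0],
    [4,0,0,0,0,0],
    [6,0,0,0,0,0],
    [8,0,0,0,0,0],
    [10,0,0,0,0,0],
    [12,0,0,0,0,0],
    [13,0,0,0,0,0],
    [14,0,0,0,0,0],
    [14,0,0,0,0,0],
    [14,0,0,0,0,0],
  ],
)

```text
time_s: 21.45
tool_pos: [0.6038, 0.2204, 0.0417]
tool_rot: [-0.0, 0.998, 0.056, -0.0]
ft_force: [-2.1, 0.2, -6.5]
gripper_width: 0.0542
```

```bash
cat >> h.py <<'E'
def feel(k=6):
    n=np.array([np.cos(np.radians(6.37)),np.sin(np.radians(6.37)),0]);f=[];g=[]
    for i in range(k):
        cams.get_image("top");s=r.get_state();f.append(s["ft_force"]);g.append(s["moment"])
    f=np.array(f);p=s["tool_pos"]*1000
    print("t",round(s["time_s"],2),"push",(-f@n).round(1),"mean",(-f@n).mean().round(2),"F",f.mean(0).round(2),"M",np.mean(g,0).round(2),"adv",np.round((p-[574,217.1,0])@n,2),"pos",p.round(1),"w",s["gripper_width"].round(4))
E
python3 -c "
from h import *
feel()"
```

```text
Traceback (most recent call last):
  File "h.py", line 31, in feel
    print("t",round(s["time_s"],2),"push",(-f@n).round(1),"mean",(-f@n).mean().round(2),"F",f.mean(0).round(2),"M",np.mean(g,0).round(2),"adv",np.round((p-[574,217.1,0])@n,2),"pos",p.round(1),"w",s["gripper_width"].round(4))
                                                                                                                                                                                                    ^^^^^^^^^^^^^^^^^^^^^^^^
AttributeError: 'float' object has no attribute 'round'
```

Call:
arm_command(
  increments=[
    [0.6,0,0,0,0,0],
    [1.2,0,0,0,0,0],
    [1.8,0,0,0,0,0],
    [2.4,0,0,0,0,0],
    [3,0,0,0,0,0],
    [3.6,0,0,0,0,0],
    [4.2,0,0,0,0,0],
    [4.8,0,0,0,0,0],
    [5.4,0,0,0,0,0],
    [6,0,0,0,0,0],
  ],
)

```text
time_s: 22.58
tool_pos: [0.6098, 0.221, 0.0418]
tool_rot: [-0.0, 0.998, 0.056, -0.0]
ft_force: [-2.3, 0.5, -6.0]
gripper_width: 0.054
```

```bash
sed -i 's/s\["gripper_width"\].round(4)/round(s["gripper_width"],4)/' h.py; python3 -c "
from h import *
feel(4)"
```

```text
t 22.78 push [2.4 2.7 1.8 1.8] mean 2.19 F [-2.24  0.37 -6.31] M [0.13 0.35 0.11] adv 35.97 pos [609.8 221.   41.8] w 0.0544
```

Call:
arm_command(
  increments=[
    [0.4,0,0,0,0,0],
    [0.8,0,0,0,0,0],
    [1.2,0,0,0,0,0],
    [1.6,0,0,0,0,0],
    [2,0,0,0,0,0],
    [2.4,0,0,0,0,0],
    [2.7,0,0,0,0,0],
    [3,0,0,0,0,0],
    [3,0,0,0,0,0],
    [3,0,0,0,0,0],
  ],
)

```text
time_s: 23.62
tool_pos: [0.6128, 0.2214, 0.0418]
tool_rot: [-0.0, 0.998, 0.056, 0.0]
ft_force: [-1.9, 1.1, -6.5]
gripper_width: 0.0543
```

```bash
python3 -c "
from h import *
feel(3)"
```

```text
t 23.77 push [3.  2.2 1.9] mean 2.35 F [-2.48  1.03 -6.2 ] M [0.2  0.4  0.08] adv 38.97 pos [612.7 221.3  41.8] w 0.0545
```

Call:
arm_command(
  increments=[
    [0.3,0,0,0,0,0],
    [0.6,0,0,0,0,0],
    [0.9,0,0,0,0,0],
    [1.2,0,0,0,0,0],
    [1.5,0,0,0,0,0],
    [1.8,0,0,0,0,0],
    [2,0,0,0,0,0],
    [2,0,0,0,0,0],
    [2,0,0,0,0,0],
    [2,0,0,0,0,0],
  ],
)

```text
time_s: 24.6
tool_pos: [0.6147, 0.2216, 0.0418]
tool_rot: [-0.0, 0.998, 0.056, -0.0]
ft_force: [-4.7, 1.1, -6.1]
gripper_width: 0.0545
```

```bash
python3 -c "
from h import *
feel(3)"
```

```text
t 24.75 push [4.1 5.  4.2] mean 4.43 F [-4.57  0.99 -5.98] M [0.21 0.68 0.17] adv 40.95 pos [614.7 221.6  41.8] w 0.0546
```

Call:
arm_command(
  increments=[
    [0.3,0,0,0,0,0],
    [0.6,0,0,0,0,0],
    [0.9,0,0,0,0,0],
    [1.2,0,0,0,0,0],
    [1.5,0,0,0,0,0],
    [1.8,0,0,0,0,0],
    [2,0,0,0,0,0],
    [2,0,0,0,0,0],
    [2,0,0,0,0,0],
    [2,0,0,0,0,0],
  ],
)

```text
time_s: 25.58
tool_pos: [0.6167, 0.2218, 0.0418]
tool_rot: [-0.0, 0.998, 0.056, 0.0]
ft_force: [-3.4, 1.0, -5.5]
gripper_width: 0.0541
```

```bash
python3 -c "
from h import *
feel(3)"
```

```text
t 25.73 push [3.8 2.9 4.2] mean 3.66 F [-3.92  2.1  -6.01] M [0.24 0.62 0.18] adv 42.97 pos [616.7 221.8  41.8] w 0.0544
```

Call:
arm_command(
  increments=[
    [0.3,0,0,0,0,0],
    [0.6,0,0,0,0,0],
    [0.9,0,0,0,0,0],
    [1.2,0,0,0,0,0],
    [1.5,0,0,0,0,0],
    [1.8,0,0,0,0,0],
    [2,0,0,0,0,0],
    [2,0,0,0,0,0],
    [2,0,0,0,0,0],
    [2,0,0,0,0,0],
  ],
)

```text
time_s: 26.57
tool_pos: [0.6187, 0.222, 0.0418]
tool_rot: [-0.0, 0.998, 0.056, 0.0]
ft_force: [-4.1, 1.8, -6.4]
gripper_width: 0.0539
```

```bash
python3 -c "
from h import *
feel(4)"
```

```text
t 26.77 push [3.1 3.3 3.4 4.4] mean 3.58 F [-3.8   1.75 -6.3 ] M [0.32 0.65 0.17] adv 45.0 pos [618.7 222.   41.8] w 0.0545
```

The batten is sliding at about 4 N, but sideways force and moment suggest a small yaw misfit. I refine the kerb yaw from the first pictures, without using robot time.

Run:
```python
from h import *
from scipy.ndimage import median_filter
f=np.load("pics/top0.npz");p,d=f["p"].astype(float),f["d"];W=world("top",d)
g=cv2.cvtColor(f["p"],cv2.COLOR_RGB2HSV)
G=cv2.GaussianBlur(p[...,1],(3,3),0)
def edge(cols,row0,slope,half,z,sign,nm):
    pts=[]
    for c in cols:
        rc=row0+slope*(c-cols[0]);rows=np.arange(int(rc-half),int(rc+half)+1)
        dv=sign*np.diff(G[rows,c]);k=int(np.argmax(dv))
        if 0<k<len(dv)-1:
            a,b,e=dv[k-1],dv[k],dv[k+1];o=.5*(a-e)/(a-2*b+e+1e-9)
        else:continue
        pts.append((c,rows[0]+k+.5+o))
    P=ray("top",pts,z)[:,:2]*1000
    for _ in range(4):
        q=np.polyfit(P[:,1],P[:,0],1);e=P[:,0]-np.polyval(q,P[:,1]);s=max(np.median(abs(e))*2.5,.5);P=P[abs(e)<s]
    print(nm,len(P),"yaw",np.degrees(np.arctan(-q[0])).round(2),"x at y=223:",np.polyval(q,223).round(1),"rms",e.std().round(2))
# crop c1 scale 3, origin (200,95). plinth mint front edge (42,160)->(272,135); back edge (35,72)->(262,45); foam front-top edge (97,214)->(233,199)
def L(a,b,z,sign,nm,half=4):
    a=np.array(a)/3+[200,95];b=np.array(b)/3+[200,95];cols=np.arange(int(a[0])+3,int(b[0])-2)
    s=(b[1]-a[1])/(b[0]-a[0]);edge(cols,a[1]+s*(cols[0]-a[0]),s,half,z,sign,nm)
m=(W[...,0]>.66)&(W[...,0]<.78)&(W[...,1]>.12)&(W[...,1]<.32);print("plinth z",np.percentile(W[m][:,2],[30,50,70]))
L((42,162),(272,137),.05,-1,"plinth front mint/wood")
L((42,150),(272,118),.05,1,"dark/mint front")
L((42,122),(265,90),.05,-1,"mint/dark back")
L((35,72),(262,45),.05,1,"plinth back")
L((97,214),(233,202),.04,-1,"foam front",3)
L((97,200),(233,182),.04,1,"foam back",3)
```

```text
plinth z [0.03853464 0.04325472 0.04588924]
plinth front mint/wood 71 yaw 6.68 x at y=223: 690.1 rms 0.48
dark/mint front 55 yaw 6.59 x at y=223: 705.9 rms 0.48
mint/dark back 46 yaw 6.76 x at y=223: 742.2 rms 0.34
plinth back 42 yaw 6.5 x at y=223: 787.0 rms 0.56
foam front 18 yaw 6.67 x at y=223: 635.8 rms 0.44
foam back 40 yaw 6.55 x at y=223: 647.2 rms 0.56
```

Call:
arm_command(
  increments=[
    [0.3,-0.1,0,0,0,-0.002],
    [0.6,-0.2,0,0,0,-0.004],
    [0.9,-0.2,0,0,0,-0.006],
    [1.2,-0.3,0,0,0,-0.007],
    [1.5,-0.3,0,0,0,-0.007],
    [1.8,-0.3,0,0,0,-0.007],
    [2,-0.3,0,0,0,-0.007],
    [2,-0.3,0,0,0,-0.007],
    [2,-0.3,0,0,0,-0.007],
    [2,-0.3,0,0,0,-0.007],
  ],
)

```text
time_s: 27.6
tool_pos: [0.6205, 0.2222, 0.0417]
tool_rot: [0.0, 0.998, 0.059, -0.0]
ft_force: [-6.9, -2.3, -4.6]
gripper_width: 0.0545
```

```bash
python3 -c "
from h import *
feel(4)"
```

```text
t 27.8 push [7.4 7.9 6.9 6.7] mean 7.21 F [-6.98 -2.41 -4.31] M [-0.43  1.07  0.08] adv 46.76 pos [620.5 222.2  41.8] w 0.0545
```

Call:
arm_command(
  increments=[
    [0.2,0.05,0,0,0,-0.001],
    [0.4,0.1,0,0,0,-0.002],
    [0.6,0.15,0,0,0,-0.003],
    [0.8,0.15,0,0,0,-0.004],
    [0.9,0.15,0,0,0,-0.004],
    [0.9,0.15,0,0,0,-0.004],
    [0.9,0.15,0,0,0,-0.004],
    [0.9,0.15,0,0,0,-0.004],
    [0.9,0.15,0,0,0,-0.004],
    [0.9,0.15,0,0,0,-0.004],
  ],
)

```text
time_s: 28.63
tool_pos: [0.6212, 0.2221, 0.0418]
tool_rot: [0.0, 0.998, 0.061, -0.001]
ft_force: [-9.6, -3.1, -2.8]
gripper_width: 0.0547
```

```bash
python3 -c "
from h import *
feel(4)"
```

```text
t 28.83 push [ 9.   9.8  9.1 10.3] mean 9.56 F [-9.29 -2.98 -3.05] M [-0.49  1.35 -0.14] adv 47.46 pos [621.2 222.1  41.7] w 0.0541
```

Both are home: the force is rising at the foam's own 3.3 N/mm. I hold at about 10 N.

Call:
arm_command(
  increments=[
    [0.1,0.1,0,0,0,0],
    [0.1,0.2,0,0,0,0],
    [0.1,0.2,0,0,0,0],
    [0.1,0.2,0,0,0,0],
    [0.1,0.2,0,0,0,0],
    [0.1,0.2,0,0,0,0],
    [0.1,0.2,0,0,0,0],
    [0.1,0.2,0,0,0,0],
    [0.1,0.2,0,0,0,0],
    [0.1,0.2,0,0,0,0],
  ],
)

```text
time_s: 29.67
tool_pos: [0.6213, 0.2221, 0.0418]
tool_rot: [0.0, 0.998, 0.061, -0.001]
ft_force: [-9.1, -2.1, -3.2]
gripper_width: 0.0547
```

```bash
python3 -c "
from h import *
feel(6)"
```

```text
t 29.97 push [ 9.6  9.3 10.3  9.6  9.9  9.9] mean 9.77 F [-9.64 -1.64 -3.02] M [-0.33  1.4  -0.11] adv 47.54 pos [621.3 222.1  41.7] w 0.0542
```

Call:
arm_command(
  increments=[
    [0,0,0.1,0,0,0],
    [0,0,0.2,0,0,0],
    [0,0,0.3,0,0,0],
    [0,0,0.4,0,0,0],
    [0,0,0.5,0,0,0],
    [0,0,0.6,0,0,0],
    [0,0,0.6,0,0,0],
    [0,0,0.6,0,0,0],
    [0,0,0.6,0,0,0],
    [0,0,0.6,0,0,0],
  ],
)

```text
time_s: 30.8
tool_pos: [0.6214, 0.2221, 0.0414]
tool_rot: [0.0, 0.998, 0.061, -0.001]
ft_force: [-9.1, -1.4, -1.0]
gripper_width: 0.0543
```

```bash
python3 -c "
from h import *
feel(4)"
```

```text
t 31.0 push [ 9.3  9.4 10.4  9.8] mean 9.74 F [-9.53 -2.41 -1.69] M [-0.3   1.43 -0.1 ] adv 47.64 pos [621.4 222.1  41.4] w 0.054
```

Call:
arm_command(
  increments=[
    [-0.2,0,0.1,0,0,0],
    [-0.4,0,0.2,0,0,0],
    [-0.6,0,0.3,0,0,0],
    [-0.8,0,0.4,0,0,0],
    [-1,0,0.4,0,0,0],
    [-1.2,0,0.4,0,0,0],
    [-1.4,0,0.4,0,0,0],
    [-1.4,0,0.4,0,0,0],
    [-1.4,0,0.4,0,0,0],
    [-1.4,0,0.4,0,0,0],
  ],
)

```text
time_s: 31.83
tool_pos: [0.6203, 0.222, 0.041]
tool_rot: [0.0, 0.998, 0.061, -0.0]
ft_force: [-6.2, -1.3, -1.9]
gripper_width: 0.0542
```

```bash
python3 -c "
from h import *
feel(4)"
```

```text
t 32.03 push [7.1 6.6 7.4 6.3] mean 6.85 F [-6.74 -1.37 -2.24] M [-0.2   1.01 -0.07] adv 46.55 pos [620.3 222.   41.1] w 0.0543
```

Call:
arm_command(
  increments=[
    [-0.2,0,0.1,0,0,0],
    [-0.4,0,0.2,0,0,0],
    [-0.6,0,0.3,0,0,0],
    [-0.7,0,0.4,0,0,0],
    [-0.7,0,0.5,0,0,0],
    [-0.7,0,0.6,0,0,0],
    [-0.7,0,0.6,0,0,0],
    [-0.7,0,0.6,0,0,0],
    [-0.7,0,0.6,0,0,0],
    [-0.7,0,0.6,0,0,0],
  ],
)

```text
time_s: 32.87
tool_pos: [0.62, 0.222, 0.041]
tool_rot: [-0.0, 0.998, 0.061, 0.0]
ft_force: [-5.3, -2.6, 3.5]
gripper_width: 0.0547
```

```bash
python3 -c "
from h import *
feel(4)"
```

```text
t 33.07 push [5.5 5.7 5.7 5.9] mean 5.7 F [-5.52 -1.96  3.57] M [-0.31  0.87 -0.15] adv 46.28 pos [620. 222.  41.] w 0.0543
```

Call:
arm_command(
  increments=[
    [-0.1,0,0,0,0,0],
    [-0.2,0.05,0,0,0,0],
    [-0.3,0.1,0,0,0,0],
    [-0.4,0.1,-0.1,0,0,0],
    [-0.5,0.1,-0.1,0,0,0],
    [-0.6,0.1,-0.2,0,0,0],
    [-0.6,0.1,-0.2,0,0,0],
    [-0.6,0.1,-0.2,0,0,0],
    [-0.6,0.1,-0.2,0,0,0],
    [-0.6,0.1,-0.2,0,0,0],
  ],
)

```text
time_s: 33.9
tool_pos: [0.6196, 0.222, 0.041]
tool_rot: [-0.0, 0.998, 0.061, 0.001]
ft_force: [0.5, -1.5, 5.5]
gripper_width: 0.0546
```

```bash
python3 -c "
from h import *
feel(4)"
```

```text
t 34.1 push [-0.2 -0.   0.2 -0.3] mean -0.09 F [ 0.26 -1.52  5.99] M [-0.15  0.07 -0.15] adv 45.85 pos [619.6 222.   41. ] w 0.0545
```

Call:
arm_command(
  increments=[
    [0,0,-0.1,0,0,0],
    [0,0,-0.2,0,0,0],
    [0,0,-0.3,0,0,0],
    [0,0,-0.4,0,0,0],
    [0,0,-0.4,0,0,0],
    [0,0,-0.4,0,0,0],
    [0,0,-0.4,0,0,0],
    [0,0,-0.4,0,0,0],
    [0,0,-0.4,0,0,0],
    [0,0,-0.4,0,0,0],
  ],
)

```text
time_s: 34.93
tool_pos: [0.6193, 0.2219, 0.041]
tool_rot: [-0.0, 0.998, 0.061, 0.0]
ft_force: [1.5, -1.3, 5.1]
gripper_width: 0.0546
```

```bash
python3 -c "
from h import *
feel(4)"
```

```text
t 35.13 push [-1.9 -2.6 -1.4 -1.4] mean -1.82 F [ 1.99 -1.43  5.53] M [-0.04 -0.26 -0.17] adv 45.55 pos [619.3 221.9  41. ] w 0.0544
```

Call:
arm_command(
  increments=[
    [0.1,0,-0.1,0,0,0],
    [0.2,0,-0.2,0,0,0],
    [0.3,0,-0.3,0,0,0],
    [0.4,0,-0.3,0,0,0],
    [0.5,0,-0.3,0,0,0],
    [0.6,0,-0.3,0,0,0],
    [0.7,0,-0.3,0,0,0],
    [0.7,0,-0.3,0,0,0],
    [0.7,0,-0.3,0,0,0],
    [0.7,0,-0.3,0,0,0],
  ],
)

```text
time_s: 35.97
tool_pos: [0.6193, 0.222, 0.041]
tool_rot: [0.0, 0.998, 0.061, -0.001]
ft_force: [-3.9, -2.0, 5.4]
gripper_width: 0.0545
```

```bash
python3 -c "
from h import *
feel(4)"
```

```text
t 36.17 push [4.6 4.5 4.5 4. ] mean 4.38 F [-4.22 -1.65  6.96] M [-0.12  0.49 -0.18] adv 45.58 pos [619.3 222.   41.1] w 0.0544
```

Call:
arm_command(
  increments=[
    [0,0,-0.1,0,0,0],
    [0,0,-0.2,0,0,0],
    [0.1,0,-0.3,0,0,0],
    [0.1,0,-0.4,0,0,0],
    [0.1,0,-0.4,0,0,0],
    [0.1,0,-0.4,0,0,0],
    [0.1,0,-0.4,0,0,0],
    [0.1,0,-0.4,0,0,0],
    [0.1,0,-0.4,0,0,0],
    [0.1,0,-0.4,0,0,0],
  ],
)

```text
time_s: 37.0
tool_pos: [0.6193, 0.2219, 0.041]
tool_rot: [0.0, 0.998, 0.061, -0.001]
ft_force: [-5.8, -2.2, 3.0]
gripper_width: 0.0546
```

```bash
python3 -c "
from h import *
feel(4)"
```

```text
t 37.2 push [5.  5.7 5.4 5.4] mean 5.38 F [-5.24 -1.53  3.3 ] M [-0.1   0.66 -0.12] adv 45.58 pos [619.3 221.9  41. ] w 0.0545
```

Call:
arm_command(
  increments=[
    [0,0,-0.1,0,0,0],
    [0.1,0,-0.2,0,0,0],
    [0.2,0,-0.3,0,0,0],
    [0.2,0,-0.3,0,0,0],
    [0.2,0,-0.3,0,0,0],
    [0.2,0,-0.3,0,0,0],
    [0.2,0,-0.3,0,0,0],
    [0.2,0,-0.3,0,0,0],
    [0.2,0,-0.3,0,0,0],
    [0.2,0,-0.3,0,0,0],
  ],
)

```text
time_s: 38.03
tool_pos: [0.6194, 0.2219, 0.041]
tool_rot: [0.0, 0.998, 0.061, -0.001]
ft_force: [-5.9, -1.6, 0.2]
gripper_width: 0.0545
```

```bash
python3 -c "
from h import *
feel(4)"
```

```text
t 38.23 push [6.2 7.  5.5 5.8] mean 6.15 F [-6.03 -1.4   0.56] M [-0.08  0.76 -0.06] adv 45.64 pos [619.4 221.9  41.1] w 0.0541
```

Call:
arm_command(
  increments=[
    [0.1,0,0,0,0,0],
    [0.2,0,0,0,0,0],
    [0.3,0,0,0,0,0],
    [0.4,0,0,0,0,0],
    [0.5,0,0,0,0,0],
    [0.5,0,0,0,0,0],
    [0.5,0,0,0,0,0],
    [0.5,0,0,0,0,0],
    [0.5,0,0,0,0,0],
    [0.5,0,0,0,0,0],
  ],
)

```text
time_s: 39.07
tool_pos: [0.6197, 0.222, 0.0411]
tool_rot: [0.0, 0.998, 0.061, -0.001]
ft_force: [-6.6, -2.5, 1.6]
gripper_width: 0.0546
```

```bash
python3 -c "
from h import *
feel(3)"
```

```text
t 39.22 push [6.9 7.3 7.1] mean 7.09 F [-7.   -1.22  1.03] M [-0.16  1.02 -0.04] adv 45.99 pos [619.7 222.   41.1] w 0.0543
```

Call:
arm_command(
  increments=[
    [0,0,0,0,0,0],
    [0,0,0,0,0,0],
    [0,0,0,0,0,0],
    [0,0,0,0,0,0],
    [0,0,0,0,0,0],
    [0,0,0,0,0,0],
    [0,0,0,0,0,0],
    [0,0,0,0,0,0],
    [0,0,0,0,0,0],
    [0,0,0,0,0,0],
  ],
  grip=1,
)

```text
time_s: 40.05
tool_pos: [0.6205, 0.2221, 0.0418]
tool_rot: [-0.0, 0.998, 0.061, -0.0]
ft_force: [0.1, 0.7, -0.1]
gripper_width: 0.0854
```

Call:
arm_command(
  increments=[
    [0,0,-3,0,0,0],
    [0,0,-10,0,0,0],
    [0,0,-20,0,0,0],
    [0,0,-35,0,0,0],
    [0,0,-55,0,0,0],
    [0,0,-80,0,0,0],
    [0,0,-105,0,0,0],
    [0,0,-130,0,0,0],
    [0,0,-150,0,0,0],
    [0,0,-160,0,0,0],
  ],
)

```text
time_s: 40.88
tool_pos: [0.6212, 0.2223, 0.2068]
tool_rot: [-0.001, 0.998, 0.061, 0.002]
ft_force: [-0.2, -0.3, 0.0]
gripper_width: 0.0853
```

Call:
arm_command(
  increments=[
    [-10,10,-5,0,0,0],
    [-30,30,-10,0,0,0],
    [-55,50,-15,0,0,0],
    [-80,70,-20,0,0,0],
    [-105,90,-20,0,0,0],
    [-125,110,-20,0,0,0],
    [-145,130,-20,0,0,0],
    [-155,150,-20,0,0,0],
    [-155,160,-20,0,0,0],
    [-155,160,-20,0,0,0],
  ],
)

```text
time_s: 41.72
tool_pos: [0.4862, 0.0429, 0.2225]
tool_rot: [0.0, 0.998, 0.06, 0.001]
ft_force: [0.4, -0.1, -1.0]
gripper_width: 0.0855
```

Run:
```python
from h import *
p,d=cams.get_image("top");cv2.imwrite("pics/f1.png",cv2.resize(p[95:245,200:460,::-1],None,fx=3,fy=3,interpolation=cv2.INTER_CUBIC))
W=world("top",d)
for x0,x1,y0,y1 in((.55,.672,.17,.27),(.40,.60,-.36,-.22)):
    m=(W[...,2]>.052)&(W[...,2]<.068)&(W[...,0]>x0)&(W[...,0]<x1)&(W[...,1]>y0)&(W[...,1]<y1)&(d>0)
    print(m.sum(),rect(W[m]),np.median(W[m][:,2]))
p,d=cams.get_image("side");cv2.imwrite("pics/f2.png",cv2.resize(p[180:300,150:330,::-1],None,fx=4.4,fy=4.4,interpolation=cv2.INTER_CUBIC))
go(573.4,216.8,200,6.4)
```

```text
485 (array([617.9, 219.3]), array([55.9, 81.2]), 7.11) 0.06006021894626512
492 (array([ 506.1, -280.9]), array([56.9, 81. ]), 9.04) 0.062322825377475466
t 41.82 pos [486.5  44.5 222. ] yaw 6.95 F [ 0.56 -1.1   0.27] w 85.2 q [ 0.04 -0.29  1.87  0.    1.56  1.49]
delta [ 107.1 -160.5   22.1] [-0.0003 -0.0003  0.0097]
```

View pics/f2.png

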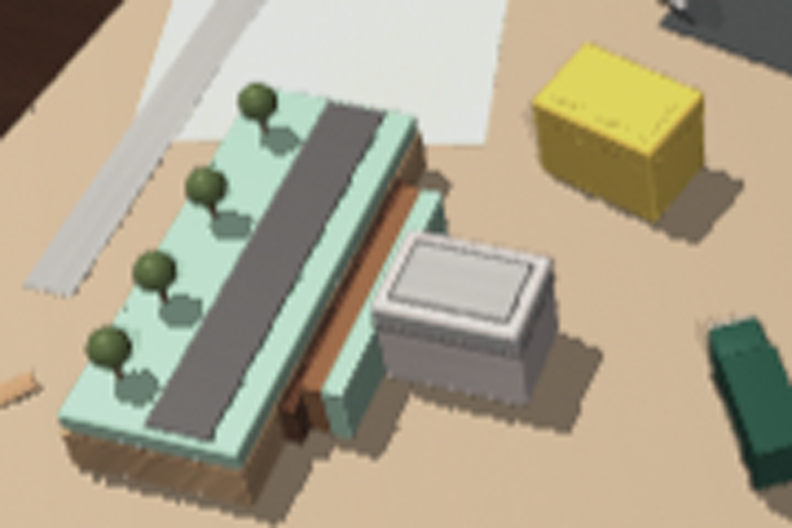

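View pics/f1.png

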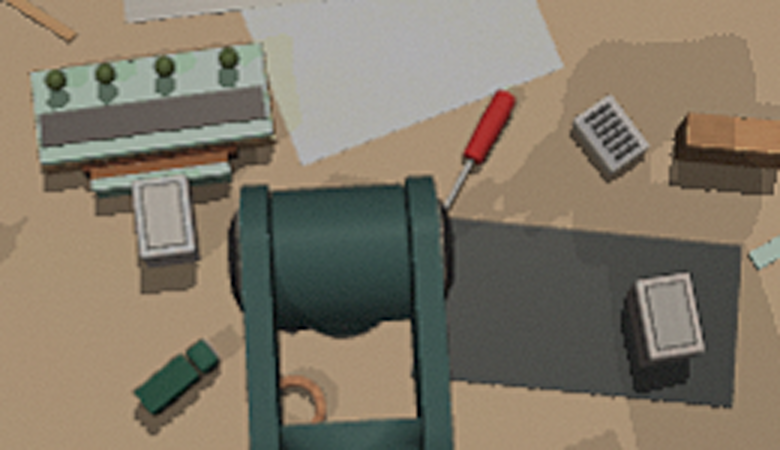

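The crops show the kerb closed on the batten with no gap, the batten against the plinth, and the tin square on the foam. The light tin is on the mat and the bystanders are unmoved. One more check for creep, then I hand in.

Call:
arm_command(
  increments=[
    [0,0,0,0,0,0],
    [0,0,0,0,0,0],
    [0,0,0,0,0,0],
    [0,0,0,0,0,0],
    [0,0,0,0,0,0],
    [0,0,0,0,0,0],
    [0,0,0,0,0,0],
    [0,0,0,0,0,0],
    [0,0,0,0,0,0],
    [0,0,0,0,0,0],
  ],
)

```text
time_s: 42.65
tool_pos: [0.4862, 0.0443, 0.2218]
tool_rot: [-0.0, 0.998, 0.061, 0.0]
ft_force: [0.0, -1.1, -0.4]
gripper_width: 0.0854
```

Run:
```python
from h import *
p,d=cams.get_image("top");W=world("top",d)
m=(W[...,2]>.052)&(W[...,2]<.068)&(W[...,0]>.55)&(W[...,0]<.672)&(W[...,1]>.17)&(W[...,1]<.27)&(d>0)
c,s,a=rect(W[m]);print(m.sum(),c,s,a)
if abs(c[0]-617.9)<.8: print("done",r.job_done())
```

```text
488 [617.7 219.5] [56.3 81.3] 7.13
the job is handed in; nothing more can be done
done None
```

The job is handed in at about 42.7 s.

- **Hefting:** I lifted the left tin first and then the right, about 50 mm each, and set each down slowly in its place. The left read about 6.7 N and the right about 1.8 N, so the left is the heavier.
- **Pushing:** One short end of the left tin pushed the strip and batten until the force rose at the foam's own rate, about 3.3 N/mm, which means the hard stop. I held about 9.7 N for over 2 s. The highest averaged push I read was 9.8 N.
- **Setting down:** I lowered the tin onto the table and eased the foam to about 4 N, by my estimate from how far the tin had moved. Then I released it and moved the arm clear.

**Last checks:**
- **Strip:** The pictures show the strip closed and the batten against the plinth.
- **Heavy tin:** It stands against the foam. Over about 1 s the fit moved only 0.2 mm, within measuring noise.
- **Light tin and the rest:** The light tin stands on the mat. The screwdriver, carton, pin box, lorry and yellow box looked unmoved in the last pictures. The tape roll was partly behind the arm and the glue bottle was out of frame, so I did not check those two.

**One disagreement:** The final tin yaw is 7.1° by camera, against about 6.65° for the foam edge from the first picture. I had trimmed the yaw by the contact moment instead. A yaw difference of up to about 0.5° is therefore possible.

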